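Snap the latches of the mechanic's case shut

TASK

The laundry mechanic's case stands on the folding counter with its lid down, but both draw latches on its front are still open. Using only the fingertips, push each latch lever down past its dead point so that it snaps flat against the front of the case. Do not lift the case or shove it along the counter, and leave the detergent, coin box and screwdriver where they are.

Things in the scene. Friction and masses are not known exactly. Their poses are not given: they have to be found in the camera images.
- case: Shut case, black panels, aluminium edges; 340 wide (its y), 240 deep (x), 120 high, lid the top 30; about 5 kg, loose. Origin: middle of the front face's lower edge. x points from the front into the case, z up; y runs along the front. Steel latches on the front at y = +95 (called left) and y = -95 (right); between them a folded handle, 110 wide, 23 proud of the front, 28 to 75 above the counter.
- latch_left_pivot (a point): Hinge point of the left latch's lever (at case y = +95): 8 mm in front of the front face, 82 above the counter, 38 below the lid's top. Axes as the case's. The lever turns about the case's y.
- latch_right_pivot (a point): The same for the right latch (at case y = -95).
- latch_left_tip (a point): Free end of the left lever, 48 from its pivot. The lever is a steel strip 24 wide, 3 thick, its end lip 30 wide. A wire loop (29 wide) from near the pivot is already hooked round the keeper on the lid and follows by itself.
- latch_right_tip (a point): Free end of the right lever, likewise.
- latch_left (a joint): Left lever, rad. 0: open, out from the front, 40 deg above level; grows as it is pushed down: 0.70 level, 1.66 dead point (35 deg short of hanging), 2.22 closed, hanging flat along the front. The sprung loop resists with up to 0.3 N m (8 N at 38 mm from the pivot), most around 0.8; past 1.66 it snaps the lever to 2.22 and holds it. Let go short of 1.66 it springs back open.
- latch_right (a joint): The same for the right lever.
- detergent: White detergent jug with a blue cap, 64 x 120 across, 215 tall, 0.8 kg, loose, beside the case. Origin: centre of its underside.
- coin_box: Open steel coin box from a machine, 150 x 90 x 60 high, coins in it, loose, on the other side of the case. Origin: centre of its underside.
- screwdriver: Screwdriver with black handle, about 200 long, lying on the counter in front of the case, loose. Origin: under its middle.
Things that resemble listed ones, but are neither listed nor needed, are in the scene too. What is shaped like the detergent but pink or yellow is not meant.

How it is judged:
At the end, for the whole second after the job is handed in: Both latch levers are snapped shut (joint above 2.1 rad), the case stands flat within 30 mm of where it was, and the detergent (upright), coin box and screwdriver are within 30 mm of where they were (value of joint each of latch_left, latch_right above 2.1 rad and distance of each of case, detergent, coin_box, screwdriver from where it was at the start of the episode below 0.03 m and angle between case's own z axis and vertical below 0.05 rad and linear speed of case below 0.01 m/s and angle between detergent's own z axis and vertical below 0.1 rad); the robot touches nothing.
It fails at once if the case is lifted or tipped (height (world z) of case above 0.012 m or angle between case's own z axis and vertical above 0.1 rad).
It fails at once if the case is shoved more than 40 mm (distance of case from where it was at the start of the episode above 0.04 m).
It fails at once if a thing beside the case is lifted, knocked over or shoved more than 40 mm (distance of any of detergent, coin_box, screwdriver from where it was at the start of the episode above 0.04 m or angle between detergent's own z axis and vertical above 0.4 rad).
It fails at once if the arm or the gripper's body, instead of the fingers, presses on the case or its latches (contact force between the arm and case above 8 N).
It also fails if it takes over 40 s, if anything falls off the work surface, if the arm or the gripper's body presses on something with over 40 N, if the wrist force passes 120 N, or if a joint passes its speed limit or range.

ROBOT

A 6-joint arm with a two-finger parallel gripper is mounted at the origin on the work surface. World frame = base frame: x ahead of the robot, y to its left, z up, the work surface at z = 0. Lengths are in m, angles in rad, forces in N, time in s.
With the tool pointing down it reaches from about 0.25 to 0.775 m from the base axis. Payload 4 kg.
Tool frame: the origin (TCP) lies at the very end of the fingers, on their centre line; the grasp point (between the pads) lies 19 mm behind it; z points along the fingers, y is the line along which they close (so a half turn about z gives the same grasp; the last joint's range is limited). The gripper opens to 94 mm and grips with 3 to 60 N. Pads are 16 mm wide; open, the fingers measure 119 mm over their backs; the gripper's body (75 mm by 177 mm) begins 78 mm behind the grasp point.
Start: joints at [1.023, 0.087, 1.371, -0, 1.684, -0.103], TCP at [0.237, 0.496, 0.206] pointing down, gripper open.
Joint ranges: [-3.1, 3.1], [-0.76, 2.03], [0.27, 2.55], [-1.08, 4.22], [0.17, 2.65], [-2.57, 2.57]. Speed limits (rad/s): [2.79, 2.79, 3.14, 3.14, 3.14, 3.14].

INTERFACE

Orientations are given as [roll, pitch, yaw] about the fixed x, y, z axes, in that order (R = Rz(yaw) Ry(pitch) Rx(roll)).
In Python, from bench import robot, vision gives the robot as it stands.
- The arm moves only by the shell command python3 -m crank 'ROWS'. ROWS is JSON, a list of rows, each a list of 3 entries, a list of its own where there are three numbers: the closure, from 0 (fully open) to 1 (shut), then the shift along the tool's x, y, z in m, then the turn, a rotation vector about the tool's x, y, z in degrees. A call has 1 to 8 rows; each row shifts and turns the commanded pose from where the row before left it, along the tool's axes as they then stand; what a row does not reach is not made up. A row lasts 1/10 s, in which the tool goes at most 50 mm and 8.59 degrees, less where a joint would pass 70% of its speed; a pose out of reach is approached as far as the arm can. A call with a gripper value outside its range is refused whole. The fingers move at their own pace and stop on an object; the grip force is fixed at half the most. Time passes only in rows, so rows that do not move let the fingers close. It gives the time, the measured TCP pose, the force, the opening and the grip force at its end, in the units of the state.
- robot.get_obs(): the state, without advancing time (a new reading comes with each control period).
- vision.snapshot(name): name is "scene" or "top"; returns a dict with "color" (480x640x3 uint8, red, green, blue), "z_map" (480x640 float32, m along the optical axis (not along the pixel's ray), 0 where there is no reading), "fx", "fy", "cx", "cy" (pixels), "R" (3x3) and "t" (3): a world point X has camera coordinates R X + t. Camera axes: x right, y down, z forward; pixel columns grow to the right and rows downward; lengths in m; the calibration is good to about 2 mm. A picture is of the moment at which its call begins.
- robot.close_job(): hands the job in; it is judged then, once.
The state is a dict: "time": time; "joint_positions": joint angles; "qvel": joint speeds; "joint_torque": joint torques, N m; "tool_pos": TCP position; "ee_rot": TCP orientation; "wrist_force": force on the tool from outside, world axes, zero at the start; "wrist_torque": the same for the moment, N m; "width": finger opening in m; "finger_force": force on a finger pad.
Only numpy, scipy, OpenCV 4.12 (cv2) and the standard library are available. Lean on these libraries where they do the work, as an engineer would, in place of code of your own. Each camera call takes 0.05 s, during which the arm holds its last target. There are 200 camera calls.

## Working session

There is one attempt and no reset: what is moved stays moved. The work goes in short steps, Python scripts to look and compute and a shell command to move; the robot and the scene stay as the last step left them, time stands still between calls to the robot, and variables do not carry over. Pictures are saved under pics/ and viewed, at most 10 in all, crops included, and the job is handed in when it is done.

```bash
ls; mkdir -p pics; python3 - <<'E'
from bench import robot, vision
import cv2,numpy as np
print(robot.get_obs())
for n in("scene","top"):
    s=vision.snapshot(n); cv2.imwrite(f"pics/{n}0.png",s["color"][...,::-1]); np.savez(f"{n}0.npz",**s)
    print(n,s["fx"],s["fy"],s["cx"],s["cy"],s["R"],s["t"], -np.array(s["R"]).T@s["t"])
E
```

```text
pics
{'time': 0.0, 'joint_positions': array([ 1.02288709e+00,  8.79212129e-02,  1.37225479e+00, -2.46153682e-05,
        1.68354000e+00, -1.03109669e-01]), 'qvel': array([ 0.0007963 ,  0.00032918, -0.0012126 ,  0.00136757, -0.00289573,
        0.00139056]), 'joint_torque': array([-2.70630371e-04, -3.40184569e+01, -3.02418852e+01,  7.16557726e-02,
        3.32417025e-02, -1.67322992e-04]), 'tool_pos': array([0.23638902, 0.49601637, 0.20432234]), 'ee_rot': array([-3.13947806e+00, -1.94214917e-04,  2.69679013e+00]), 'wrist_force': array([-0.33716931,  0.47392761, -0.47670818]), 'wrist_torque': array([ 0.00990914, -0.02223876, -0.08321786]), 'finger_force': 0.0, 'width': 0.09391253984414442}
scene 558.8051378040275 558.8051378040275 315.5924128541213 230.16516121158813 [[-0.72871006  0.68478877 -0.00678096]
 [ 0.38380485  0.40018087 -0.83219535]
 [-0.56716442 -0.6090317  -0.55444108]] [ 0.47985057 -0.06266356  1.69396292] [1.33447802 0.72815759 0.89030816]
top 559.0794156827784 559.0794156827784 324.89160565534974 235.44081176408338 [[ 0.02869359 -0.99951794  0.01185642]
 [-0.99133216 -0.02997593 -0.12791399]
 [ 0.12820774 -0.00808333 -0.99171439]] [-0.11413041  0.5400964   1.41849294] [ 0.35682797 -0.08641934  1.47717893]
```

View pics/scene0.png

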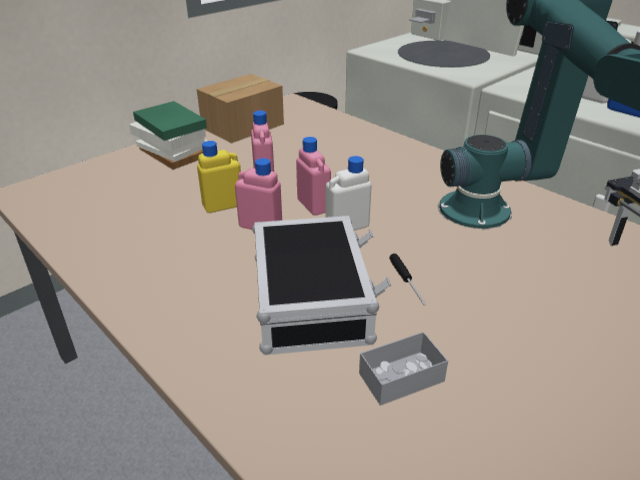

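View pics/top0.png

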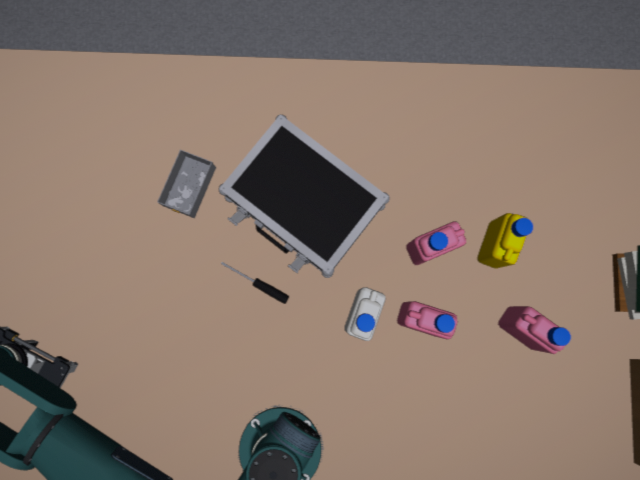

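The top view shows the case with its front towards the robot. The latches are at about (238,215), left, and (299,263), right, the screwdriver at (222–287, 264–300), and the white jug at (365,314). Next I measure the case pose and clearances.

```bash
python3 - <<'E'
import numpy as np,cv2
s=dict(np.load("top0.npz")); z=s["z_map"].astype(float); v,u=np.mgrid[:480,:640]
P=np.stack([(u-s["cx"])/s["fx"]*z,(v-s["cy"])/s["fy"]*z,z],-1); W=(P-s["t"])@s["R"]
roi=(u>205)&(u<400)&(v>105)&(v<300)&(z>0)
m=roi&(W[...,2]>.108)&(W[...,2]<.135)
n,l,st,c=cv2.connectedComponentsWithStats(m.astype(np.uint8)); k=1+st[1:,4].argmax()
print("z top",np.median(W[l==k][:,2]))
mm=cv2.morphologyEx((l==k).astype(np.uint8),cv2.MORPH_OPEN,np.ones((9,9)))>0
r=cv2.minAreaRect((W[mm][:,:2]*1000).astype(np.float32)); b=cv2.boxPoints(r); print(r,b)
i=np.argsort(b[:,0]) 
# front edge: the long edge closest to the base
e=[(b[j],b[(j+1)%4]) for j in range(4)]; e=[x for x in e if np.linalg.norm(x[0]-x[1])>290]
f=min(e,key=lambda x:np.linalg.norm(x[0]+x[1])); o=(f[0]+f[1])/2
y=(f[0]-f[1]); y=y if y[1]>0 else -y; y/=np.linalg.norm(y); x=np.array([y[1],-y[0]])
print("origin",o,"x",x,"yaw",np.arctan2(x[1],x[0]))
C=np.stack([(W[...,:2]*1000-o)@x,(W[...,:2]*1000-o)@y],-1)
for sg in(1,-1):
    q=roi&(C[...,0]<-6)&(C[...,0]>-60)&(abs(C[...,1]-95*sg)<25)&(W[...,2]>.07)
    print("latch",sg,C[q].min(0),C[q].max(0),C[q].mean(0),W[q][:,2].max(),q.sum())
q=(u>340)&(u<390)&(v>280)&(v<345)&(W[...,2]>.1)
print("jug case frame",C[q].min(0),C[q].max(0)); print(W[q][:,2].max())
np.savez("case.npz",o=o,x=x,y=y)
for cx,cy in((-35,95),(-35,-95)): print("target",o+cx*x+cy*y)
E
```

```text
z top 0.12001076159311984
((636.966064453125, -41.4788818359375), (353.21435546875, 253.427001953125), 53.942020416259766) [[ 430.57645  -109.667946]
 [ 635.45245  -258.836   ]
 [ 843.3557     26.710182]
 [ 638.4797    175.87823 ]]
origin [534.5281    33.105145] x [ 0.8084218  -0.58860356] yaw -0.6293304
latch 1 [-39.62004713  81.99577373] [ -6.03255987 111.86205254] [-23.10852799  95.93740747] 0.11962167912770079 143
latch -1 [ -40.26408351 -109.21094127] [ -6.02734103 -78.50311887] [-23.14583136 -93.90328946] 0.1239521002339879 144
jug case frame [ -78.81790423 -342.34973439] [  46.87822686 -201.22111436]
1.4771789250595926
target [562.15063 130.50635]
target [450.31598  -23.093803]
```

```bash
python3 -m crank '[[1,[0,0,0],[0,0,5.3]],[1,[0,0,0],[0,0,5.3]],[1,[-0.03,-0.0065,0],[0,0,0]],[1,[-0.03,-0.0065,0],[0,0,0]],[1,[-0.03,-0.0065,0],[0,0,0]],[1,[-0.03,-0.0065,0],[0,0,0]],[1,[-0.03,-0.0065,0],[0,0,0]],[1,[-0.03,-0.0065,0],[0,0,0]]]'
python3 -m crank '[[1,[-0.03,-0.0065,0],[0,0,0]],[1,[-0.03,-0.0065,0],[0,0,0]],[1,[-0.03,-0.0065,0],[0,0,0]],[1,[-0.03,-0.0065,0],[0,0,0]],[1,[-0.03,-0.0065,0],[0,0,0]],[1,[-0.03,-0.0065,0],[0,0,0]],[1,[-0.03,-0.0065,0],[0,0,0]],[1,[0,0,0],[0,0,0]]]'
cat > m.py <<'E'
from bench import robot
import numpy as np
o=robot.get_obs(); x=np.array([.8084,-.5886]); y=np.array([.5886,.8084])
c=np.array([.637,-.0415])-.12*x; d=o["tool_pos"][:2]-c
print("t",o["time"],"case x,y mm",1e3*d@x,1e3*d@y,"z",1e3*o["tool_pos"][2],"rot",o["ee_rot"],"F",o["wrist_force"],o["width"])
E
python3 m.py
```

```text
time: 0.9
tool_pos: [0.3596, 0.3578, 0.2049]
ee_rot: [-3.141, -0.0, 2.512]
wrist_force: [0.5, 0.2, 0.6]
width: 0.0335
finger_force: 0.0
time: 1.7
tool_pos: [0.5036, 0.1958, 0.2044]
ee_rot: [-3.14, 0.0, 2.507]
wrist_force: [-0.7, -0.1, 0.5]
width: 0.0006
finger_force: 0.0
t 1.7 case x,y mm -127.49739446861122 113.2999231703945 z 204.3843840553293 rot [-3.13975145e+00  1.49644266e-04  2.50732657e+00] F [-0.73368364 -0.10449612  0.47671673] 0.0006183928456699911
```

```bash
python3 -m crank '[[1,[-0.03,-0.006,0],[0,0,0]],[1,[-0.03,-0.006,0.02],[0,0,0]],[1,[-0.03,-0.006,0.02],[0,0,0]],[1,[-0.002,0,0.02],[0,0,0]],[1,[0,0,0],[0,0,0]]]'; python3 m.py
python3 - <<'E'
from bench import vision
import cv2
s=vision.snapshot("scene")["color"][180:320,300:460,::-1]; cv2.imwrite("pics/s1.png",cv2.resize(s,None,fx=4,fy=4,interpolation=2))
E
```

```text
time: 2.2
tool_pos: [0.5635, 0.1295, 0.1412]
ee_rot: [-3.136, -0.007, 2.511]
wrist_force: [-0.6, 0.9, -0.3]
width: 0.0003
finger_force: 0.0
t 2.2 case x,y mm -40.073908636160624 94.94543148974564 z 141.16132008156163 rot [-3.13624462 -0.00653045  2.51087897] F [-0.62378365  0.94535223 -0.29614537] 0.0003313067802899112
```

View pics/s1.png

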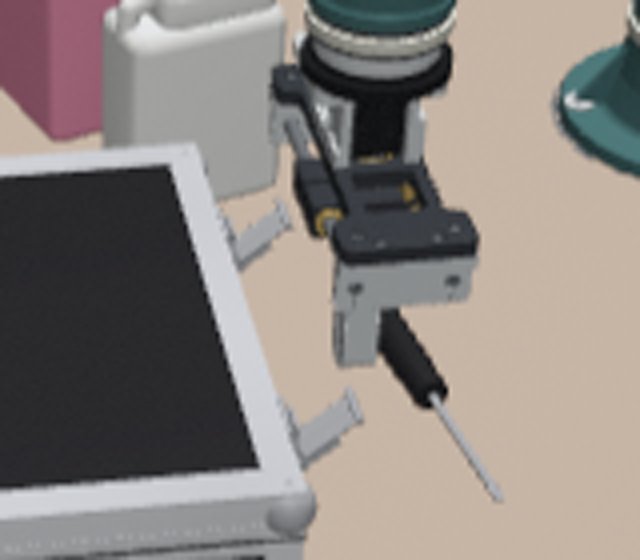

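The closed fingertips hang directly above the left lever: tip at (355,362), lever end at (350,400). Pushing straight down.

```bash
python3 -m crank '[[1,[0,0,0],[0,0,0]],[1,[0,0,0.01],[0,0,0]],[1,[0,0,0.01],[0,0,0]],[1,[0,0,0.01],[0,0,0]],[1,[0,0,0.01],[0,0,0]]]'; python3 m.py
```

```text
time: 2.75
tool_pos: [0.5644, 0.1314, 0.1056]
ee_rot: [3.141, -0.004, 2.513]
wrist_force: [-4.2, 2.9, 7.5]
width: 0.0004
finger_force: 3.6
t 2.75 case x,y mm -40.423038917369226 97.0234538982145 z 105.6251184639727 rot [ 3.14066115 -0.00363022  2.5126249 ] F [-4.2482869   2.89369859  7.53477171] 0.00039014069746169905
```

```bash
python3 -m crank '[[1,[0,0,0.01],[0,0,0]],[1,[0,0,0.01],[0,0,0]],[1,[-0.001,-0.001,0.01],[0,0,0]],[1,[-0.002,-0.001,0.01],[0,0,0]],[1,[-0.002,0,0.01],[0,0,0]]]'; python3 m.py
```

```text
time: 3.25
tool_pos: [0.5703, 0.126, 0.0572]
ee_rot: [3.138, 0.003, 2.512]
wrist_force: [0.2, 0.6, 0.4]
width: 0.0003
finger_force: 0.1
t 3.25 case x,y mm -32.50300771000951 96.12752265730916 z 57.17101534518232 rot [3.13760873 0.00342828 2.51246009] F [0.15313622 0.60846204 0.36470723] 0.00028119798829407067
```

```bash
python3 -m crank '[[1,[0,0,0.006],[0,0,0]],[1,[0.01,0,0],[0,0,0]],[1,[0.02,0,-0.03],[0,0,0]],[1,[0.01,0,-0.04],[0,0,0]],[1,[0,0,-0.03],[0,0,0]],[1,[0,0,0],[0,0,0]]]'; python3 m.py
python3 - <<'E'
from bench import vision
import cv2
s=vision.snapshot("scene")["color"][180:320,300:460,::-1]; cv2.imwrite("pics/s2.png",cv2.resize(s,None,fx=4,fy=4,interpolation=2))
E
```

```text
time: 3.85
tool_pos: [0.5385, 0.1499, 0.1552]
ee_rot: [3.134, 0.007, 2.513]
wrist_force: [-0.6, 0.3, 0.5]
width: 0.0004
finger_force: 0.0
t 3.85 case x,y mm -72.30698335442165 96.75599567338011 z 155.19212527970492 rot [3.13410711 0.00708558 2.51261609] F [-0.55990106  0.28883242  0.47005039] 0.0004107276444925372
```

View pics/s2.png

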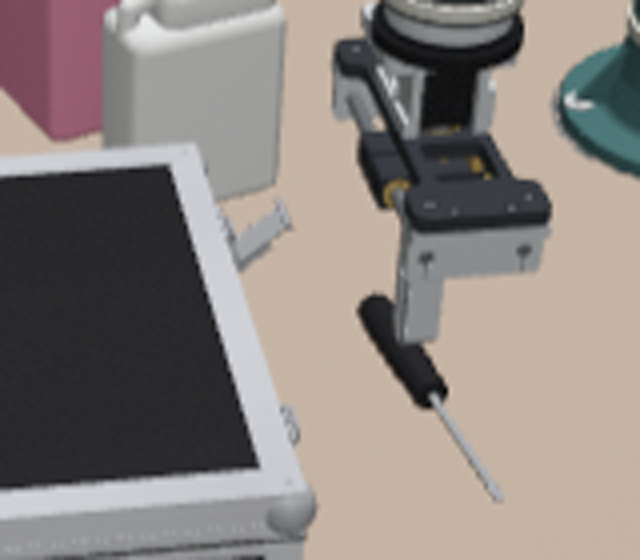

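The left lever has snapped shut: only the loop shows, at (288,425). The case corner at (290,505) and the screwdriver have not moved. Next, the right latch.

```bash
python3 -m crank '[[1,[0,-0.03,0],[0,0,0]],[1,[0,-0.03,0],[0,0,0]],[1,[0,-0.03,0],[0,0,0]],[1,[0,-0.03,0],[0,0,0]],[1,[0,-0.03,0],[0,0,0]],[1,[-0.01,-0.03,0],[0,0,0]],[1,[-0.02,-0.01,0],[0,0,0]],[1,[0,0,0],[0,0,0]]]';python3 -m crank '[[1,[0,0,0],[0,0,0]]]'; python3 m.py
python3 - <<'E'
from bench import vision
import cv2
s=vision.snapshot("scene")["color"][150:290,280:440,::-1]; cv2.imwrite("pics/s3.png",cv2.resize(s,None,fx=4,fy=4,interpolation=2))
E
```

```text
time: 4.7
tool_pos: [0.4477, -0.0241, 0.1472]
ee_rot: [-3.14, -0.003, 2.508]
wrist_force: [-0.9, 0.6, -0.7]
width: 0.0004
finger_force: 0.0
time: 4.8
tool_pos: [0.4476, -0.0221, 0.1477]
ee_rot: [-3.141, -0.004, 2.511]
wrist_force: [-0.4, 1.2, -1.1]
width: 0.0005
finger_force: 0.0
t 4.8 case x,y mm -44.51540628117631 -95.83783312417144 z 147.66656406426688 rot [-3.14060203 -0.00363263  2.5107244 ] F [-0.42523259  1.18052012 -1.09900022] 0.0005070237626921628
```

View pics/s3.png

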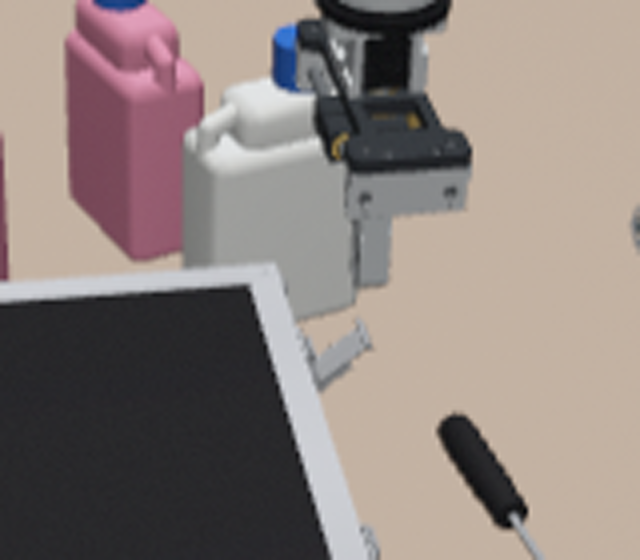

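The fingertip at (373,285) is above the right lever's end at (365,330), and the gripper clears the jug. I shift in 6 mm and 1 mm in y, then push down.

```bash
python3 -m crank '[[1,[-0.006,0.001,0.01],[0,0,0]],[1,[0,0,0.01],[0,0,0]],[1,[0,0,0.01],[0,0,0]],[1,[0,0,0.01],[0,0,0]]]'; python3 m.py
```

```text
time: 5.25
tool_pos: [0.4527, -0.0238, 0.1086]
ee_rot: [-3.141, -0.005, 2.513]
wrist_force: [-4.4, 3.8, 7.7]
width: 0.0006
finger_force: 3.7
t 5.25 case x,y mm -39.43988934516322 -94.13733656126736 z 108.55281875513411 rot [-3.14146661 -0.00454378  2.51266141] F [-4.43480981  3.82402861  7.7204529 ] 0.0006423772396483583
```

```bash
python3 -m crank '[[1,[0,0,0.01],[0,0,0]],[1,[0,0,0.01],[0,0,0]],[1,[-0.001,0,0.01],[0,0,0]],[1,[-0.002,0,0.01],[0,0,0]],[1,[-0.002,0,0.012],[0,0,0]],[1,[0,0,0.006],[0,0,0]]]'; python3 m.py
```

```text
time: 5.85
tool_pos: [0.4577, -0.0281, 0.0501]
ee_rot: [-3.141, -0.001, 2.512]
wrist_force: [0.5, -0.1, 0.7]
width: 0.0006
finger_force: 0.0
t 5.85 case x,y mm -32.830456212592544 -94.64995893446765 z 50.09832699013761 rot [-3.14103412e+00 -7.93395126e-04  2.51188260e+00] F [ 0.54524922 -0.12485435  0.6701854 ] 0.0005919828520213975
```

```bash
python3 -m crank '[[1,[0.01,0,0],[0,0,0]],[1,[0.02,0,-0.03],[0,0,0]],[1,[0.02,0,-0.04],[0,0,0]],[1,[0.02,0,-0.04],[0,0,0]],[1,[0.02,0,-0.03],[0,0,0]],[1,[0,0,0],[0,0,0]],[1,[0,0,0],[0,0,0]]]'
python3 - <<'E'
from bench import vision
import cv2
s=vision.snapshot("scene")["color"][150:400,250:460,::-1]; cv2.imwrite("pics/s4.png",cv2.resize(s,None,fx=2.4,fy=2.4,interpolation=2))
E
```

```text
time: 6.55
tool_pos: [0.3853, 0.0252, 0.1917]
ee_rot: [3.141, 0.002, 2.513]
wrist_force: [0.5, 1.1, -0.5]
width: 0.0001
finger_force: 0.0
```

View pics/s4.png

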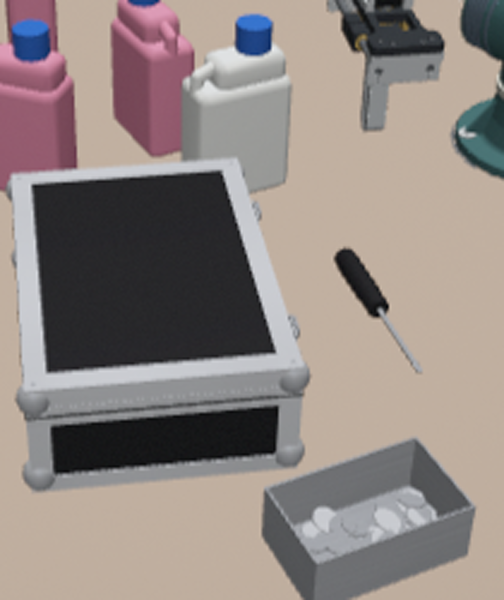

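Both levers are flat, with only the loops showing at (256,212) and (293,326). Everything else is in place and the arm is clear.

```bash
python3 -c "
from bench import robot
print(robot.close_job())"
```

```text
the job is handed in; nothing more can be done
None
```

Both latches look snapped shut in the last picture, with the case, detergent, coin box and screwdriver apparently unmoved and the arm clear; the job is handed in, but no verdict came back.

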